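Vent and open the brake-bleeder tank

ROBOT

A 7-joint arm with a two-finger parallel gripper is mounted at the origin on the work surface. World frame = base frame: x ahead of the robot, y to its left, z up, the work surface at z = 0. Lengths are in m, angles in rad, forces in N, time in s.
With the tool pointing down it reaches from about 0.4 to 0.875 m from the base axis. Payload 4.4 kg.
Tool frame: the origin (TCP) lies between the finger pads; the fingertips stand 25 mm ahead of it and the grasp point (between the pads) lies 6 mm ahead of it; z points along the fingers, y is the direction in which the jaws open and shut (so a half turn about z gives the same grasp; the last joint's range is limited). The gripper opens to 85 mm and grips with 20 to 120 N. Pads are 22 mm wide; open, the fingers measure 114 mm over their backs; the gripper's body (76 mm by 85 mm) begins 54 mm behind the grasp point. The pads swing forward as they close: fully open they stand 13 mm farther back than shut.
Start: joints at [1.283, 0.628, 0.038, 1.517, -0.027, 0.996, -0.02], TCP at [0.143, -0.634, 0.256] pointing down, gripper open.
Joint ranges: [-3.06, 3.06], [-0.37, 2.12], [-1.25, 1.32], [0.18, 2.47], [-1.1, 4.24], [0.23, 1.98], [-2.94, 2.94]. Speed limits (rad/s): [2.57, 2.57, 3.14, 3.14, 3.14, 3.14, 3.14].

INTERFACE

Orientations are given as a unit quaternion [w, x, y, z].
In Python, from plant import monitor, read_camera, ticket, find_in, tip_of gives the robot as it stands.
- The arm moves only by the tool step_arm, never from a script. Its argument "steps" is a list of rows, each a list of 3 entries, a list of its own where there are three numbers: the turn, a rotation vector about the tool's x, y, z in rad, then the shift along the tool's x, y, z in units of 30 mm (1.0 is 30 mm), then the opening, from 0 (shut) to 1 (fully open). A call has 1 to 10 rows; each row shifts and turns the commanded pose from where the row before left it, along the tool's axes as they then stand; what a row does not reach is not made up. A row lasts 1/12 s, in which the tool goes at most 41.7 mm and 7.16 degrees, less where a joint would pass 70% of its speed; a pose out of reach is approached as far as the arm can. A call is refused whole if a number of a shift passes 1 or a number of a turn 0.125, either way. A call with a gripper value outside its range is refused whole. The fingers move at their own pace and stop on an object; "grip_force" is the grip in N (left out, the last holds). Time passes only in rows, so rows that do not move let the fingers close. It gives the time, the measured TCP pose, the force and the opening at its end, in the units of the state.
- monitor.sense(): the state, without advancing time (a new reading comes with each control period).
- read_camera(name): name is "side" or "top"; returns a dict with "pixels" (420x560x3 uint8, red, green, blue), "mtx" (3x3 intrinsics, pixels), "rvec" (rotation vector, rad) and "tvec" (3), from world to camera coordinates, as OpenCV has them. Camera axes: x right, y down, z forward; pixel columns grow to the right and rows downward; lengths in m; the calibration is good to about 2 mm. A picture is of the moment at which its call begins. There is no depth.
- ticket.finish_job(): hands the job in, once; it reports no verdict.
Trained networks look in a picture, given as the dict that the camera call returned (one of the last four; its "shot" number tells which), for a name from the list of things; names that differ only in an ending like _2 or _b are one class to them, and where a whole thing is asked for, a point or a joint stands for the part that bears it (a point fixed in the world has none). Each returns a list of dicts, best first, with "p" (0 to 1); they miss things now and then, are a little off and sometimes report something else, mostly with a low value. They report only what shows in the picture. A call takes as long as a camera call. They do not tell look-alikes from the thing itself.
- find_in(picture, query): "extent" ([left, top, right, bottom] in pixels, round what is visible of it).
- tip_of(picture, query): "centre" ([column, row] in pixels: a listed point, or the origin of a listed thing).
The state is a dict: "t": time; "joints": joint angles; "joint_velocities": joint speeds; "effort": joint torques, N m; "tcp_pos": TCP position; "orientation": TCP orientation; "contact_force": force on the tool from outside, world axes, zero at the start; "wrist_torque": the same for the moment, N m; "gripper_width": finger opening in m.
Only numpy, scipy, OpenCV 4.12 (cv2) and the standard library are available. Lean on these libraries where they do the work, as an engineer would, in place of code of your own. Each camera call takes 0.05 s, during which the arm holds its last target. There are 200 camera calls.

TASK

The bolted-down pressure tank of the brake bleeder needs a refill: first let its pressure off by turning the relief valve's bar handle half open (45 degrees) and leave it so. Then press its push-and-turn safety cap down, twist it anticlockwise until it comes free, lift it straight off, and finish while still holding the cap level in the gripper, about 10 cm above the open neck. Leave the other goods on the counter where they are.

Things in the scene. Friction and masses are not known exactly. Their poses are not given: they have to be found in the camera images.
- tank: white plastic tank, a box with rounded edges, 150 x 280 x 120 mm (x, y, z) with steel straps, bolted to the counter, turned up to 0.9 rad; origin under its centre, y along it, z up. On its flat top, 120 mm above the counter: the neck with the cap at y -75 mm, the relief valve at y +85 mm, and a pressure gauge, 42 mm across and 20 mm high, at x +30, y +12 mm.
- tank_neck (a point): centre of the rim of the upright filler neck (28 mm across), 61 mm above the tank's top; axes as the tank's. The neck has two outer bayonet lugs just below its rim.
- cap_centre (a point): centre, half-way up, of the safety cap: black, ribbed, round, 52 mm across, 33.5 mm high, about 45 g; z up, x along the tank's x at the start. At rest this point is 4 mm below tank_neck and the cap's underside 40 mm above the tank's top. Grip it across its sides in any direction, firmly, so that it does not slip. Freed, it lifts straight off and only the gripper carries it.
- collar (a joint): spring collar (metal ring 49 mm across, 8 mm high, on the neck under the cap): how far the cap presses it down, m; 0 at rest. The cap's two inner lugs sit in notches under the neck's lugs. Pressed down 6 mm or more (about 10 N; it bottoms hard at 8.5 mm, 13 N) the cap turns, anticlockwise from above only. Kept down while turned, it is free from 0.95 to 2.1 rad: a quarter turn is best.
- valve_grip (a point): centre of the valve's handle, a steel bar 64 mm long, 12 mm wide, 24 mm high, on its upright turning axis, 64 mm above the tank's top; 12 mm of bar above and below. Below the bar only the stem (10 mm across) for 14 mm, then the brass body, 30 mm across. x runs along the bar, z is up.
- valve (a joint): angle of the valve handle, rad: 0 is closed (bar across the tank and across the brass outlet, which points along the tank's +y, away from the cap); grows anticlockwise seen from above to 1.571, fully open (bar in line with the outlet). Half open is 0.785. It starts nearly closed (below 0.36), has 0.1 N m of friction and stays where it is left.
- grease_tin: bystander: flat round tin, 68 mm across, 45 mm high, beside the tank; origin under its centre
- wrench: bystander: steel spanner 170 mm long lying beside the tank; origin under its middle
- wheel_cap: bystander: chromed wheel centre cap, 64 mm across, 18 mm high, beyond the tank; origin under its centre
- polish: bystander: white bottle, 52 mm across, 150 mm high; origin under its centre
- spray_can: bystander: spray can, 62 mm across, 160 mm high; origin under its centre
- bulb_carton: bystander: blue carton 70 x 100 x 100 mm; origin under its centre
- pad_carton: bystander: white carton 130 x 100 x 50 mm; origin under its centre
Not all that is in view belongs to the job. Of the things like the part that bears cap_centre, leave any that is pink; of the rest the larger one is meant.

How it is judged:
By the outcome, as a careful person would: the job done as asked, in the order asked, and still so for the second after the job is handed in, while the arm keeps its last pose, push and grip.
It also fails if it takes over 48 s, if anything falls off the work surface, if the arm or the gripper's body presses on something with over 40 N, if the wrist force passes 120 N, or if a joint passes its speed limit or range.

## Working session

There is one attempt and no reset: what is moved stays moved. The work goes in short steps, Python scripts to look and compute and a tool call to move; the robot and the scene stay as the last step left them, time stands still between calls to the robot, and variables do not carry over. Pictures are saved under pics/ and viewed, about 8 in all and at most 12, crops included, and the job is handed in when it is done.

Besides the shell and the picture viewer there is one more tool, called after "Request:" as name([rows], argument=value, ...), one row to a line, values as JSON. step_arm: Moves the arm, as the interface text tells. Its arguments: {"type":"object","properties":{"steps":{"type":"array"},"grip_force":{"type":"number"}},"required":["steps"]}

```bash
mkdir -p pics; ls; cat > h.py <<'E'
import numpy as np, cv2
from plant import monitor, read_camera, ticket, find_in, tip_of
from scipy.spatial.transform import Rotation as R
def ray(p,c):
    Rm=cv2.Rodrigues(np.array(p["rvec"],float))[0];t=np.array(p["tvec"],float).ravel()
    d=Rm.T@np.linalg.inv(p["mtx"])@np.array([c[0],c[1],1.]);return -Rm.T@t,d/np.linalg.norm(d)
def onz(p,c,z):
    o,d=ray(p,c);return o+d*(z-o[2])/d[2]
def tri(l):
    A=np.zeros((3,3));b=np.zeros(3)
    for p,c in l:
        o,d=ray(p,c);M=np.eye(3)-np.outer(d,d);A+=M;b+=M@o
    return np.linalg.solve(A,b)
def proj(p,X): return cv2.projectPoints(np.array(X,float).reshape(-1,3),np.array(p["rvec"],float),np.array(p["tvec"],float),np.array(p["mtx"],float),None)[0].reshape(-1,2)
def save(p,n): cv2.imwrite("pics/"+n+".png",p["pixels"][:,:,::-1])
E
python3 - <<'E'
from h import *
P={n:read_camera(n) for n in("top","side")}
for n,p in P.items():
    save(p,n+"0")
    for q in("tank","tank_neck","cap_centre","valve_grip"):
        print(n,q,[(np.round(r["centre"],1).tolist(),round(r["p"],2)) for r in tip_of(p,q)[:4]])
    for q in ("cap_centre","tank"): print(n,q,"box",[(np.round(r["extent"]).tolist(),round(r["p"],2)) for r in find_in(p,q)[:4]])
    print(n,"cam",ray(p,(280,210)))
print(monitor.sense())
E
```

```text
pics
top tank [([317.4, 235.3], 0.75), ([341.0, 214.2], 0.3)]
top tank_neck [([341.3, 217.9], 0.64)]
top cap_centre [([329.6, 162.8], 0.69), ([355.0, 167.9], 0.63), ([291.6, 253.6], 0.3)]
top valve_grip [([297.3, 257.0], 0.57), ([358.9, 248.9], 0.18)]
top cap_centre box [([330.0, 209.0, 350.0, 227.0], 0.86), ([319.0, 157.0, 329.0, 167.0], 0.63), ([347.0, 161.0, 366.0, 178.0], 0.48)]
top tank box [([267.0, 186.0, 371.0, 288.0], 0.85)]
top cam (array([0.46228377, 0.00621608, 1.51366838]), array([ 0.0965854 , -0.00760141, -0.99529567]))
side tank [([274.1, 265.1], 0.62)]
side tank_neck [([295.3, 227.5], 0.95)]
side cap_centre [([297.0, 225.9], 0.78), ([343.0, 258.2], 0.64), ([347.0, 274.3], 0.48)]
side valve_grip [([253.5, 210.5], 0.61)]
side cap_centre box [([340.0, 268.0, 355.0, 280.0], 0.72), ([288.0, 220.0, 307.0, 235.0], 0.65)]
side tank box [([226.0, 201.0, 321.0, 291.0], 0.62)]
side cam (array([ 0.20991386, -1.20734748,  0.85079756]), array([ 0.25099406,  0.83695032, -0.48632925]))
{'t': 0.7, 'joints': array([ 1.28322439,  0.62834076,  0.03852461,  1.51742567, -0.02702311,
        0.99630952, -0.01997871]), 'joint_velocities': array([ 0.00036955, -0.00015147,  0.00090278, -0.00077414, -0.00049568,
       -0.00080896, -0.00036671]), 'effort': array([-1.79004915e-04, -5.63105929e+01,  1.22530248e+00, -1.93747902e+01,
        1.09086619e-02,  1.38391879e-03, -4.40064156e-06]), 'tcp_pos': array([ 0.14299097, -0.63407856,  0.25634406]), 'orientation': array([1.47906270e-05, 9.93860481e-01, 1.10640602e-01, 2.39418488e-05]), 'contact_force': array([0.41358318, 0.28200556, 0.24443438]), 'wrist_torque': array([-0.00643076,  0.02683773, -0.03445152]), 'gripper_width': 0.08523286690156719}
```

```bash
python3 - <<'E'
from h import *
P={n:read_camera(n) for n in("top","side")}
a=[(cv2.resize(P[n]["pixels"][y:y+150,x:x+195],None,fx=4,fy=4,interpolation=cv2.INTER_CUBIC),n) for n,x,y in(("top",230,145),("side",200,165))]
for i,n in a: cv2.imwrite(f"pics/{n}crop.png",i[:,:,::-1])
t,s=P["top"],P["side"]
print("cap z.163",onz(t,(340,218),.177),onz(s,(297,226),.177), tri([(t,(341,218)),(s,(296.5,226.5))]))
print("valve",onz(t,(297.3,257),.184),onz(s,(253.5,210.5),.184),tri([(t,(297.3,257)),(s,(253.5,210.5))]))
E
```

```text
cap z.163 [ 0.56872882 -0.16357298  0.177     ] [ 0.58034709 -0.158093    0.177     ] [ 0.57190438 -0.16671832  0.18120546]
valve [ 0.46634855 -0.04804273  0.184     ] [ 0.46983931 -0.04187817  0.184     ] [ 0.46736791 -0.04811574  0.18768394]
```

View pics/topcrop.png

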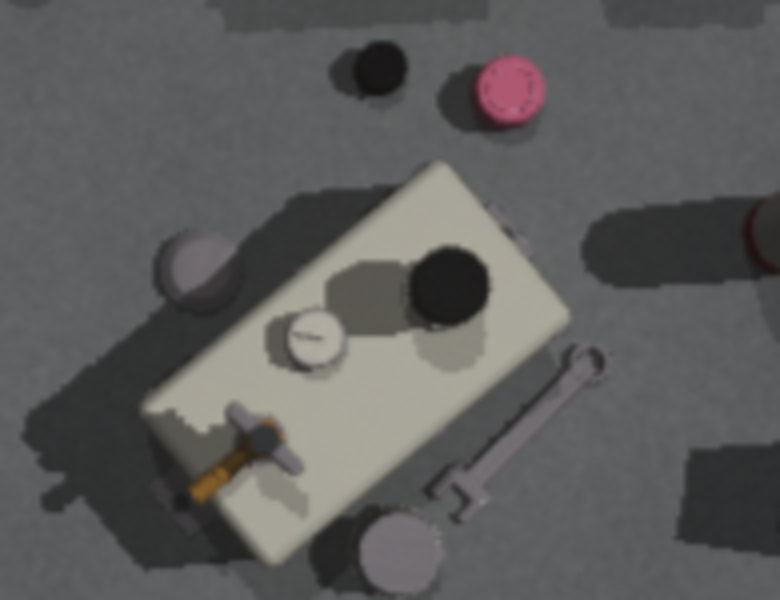

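View pics/sidecrop.png

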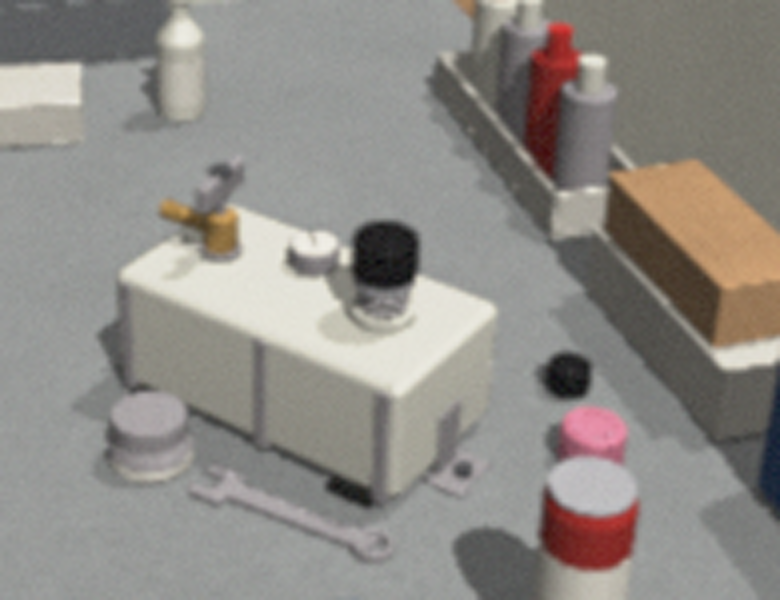

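The top crop shows the black 52 mm cap on the tank at about (342,217) px. The pink and the small black decoys lie on the counter behind it. The valve bar is at about (296,254), nearly closed, and the outlet points away from the cap. The side crop agrees. Next I fit the tank pose.

```bash
cat >> h.py <<'E'
def off(d,yaw_t=None):
    s=monitor.sense();q=s["orientation"];r=R.from_quat([q[1],q[2],q[3],q[0]])
    return r
E
python3 - <<'E'
from h import *
from scipy.optimize import least_squares
t=read_camera("top");s=read_camera("side")
c=lambda x,y,o:(o[0]+x/4-.4,o[1]+y/4-.4)
T=(230,145);S=(200,165)
obs=[(t,c(449,286,T),(0,-.075,.1938)),(t,c(264,438,T),(0,.085,.19)),(t,c(316,336,T),(.03,.012,.14)),
(s,c(385,255,S),(0,-.075,.177)),(s,c(219,186,S),(0,.085,.184)),(s,c(314,245,S),(.03,.012,.14))]
for xy,l in(((440,160),(.075,-.14)),((570,316),(-.075,-.14)),((275,565),(-.075,.14)),((143,408),(.075,.14))):
    obs.append((t,c(*xy,T),(*l,.112)))
def W(v,l):
    C,S_=np.cos(v[2]),np.sin(v[2]);return (v[0]+C*l[0]-S_*l[1],v[1]+S_*l[0]+C*l[1],l[2])
f=lambda v:np.concatenate([proj(p,W(v,l))[0]-q for p,q,l in obs])
r=least_squares(f,[.52,-.1,.72],loss="soft_l1");v=r.x
print(v,np.round(f(v).reshape(-1,2),1).tolist())
print("cap",W(v,(0,-.075,.177)),"valve",W(v,(0,.085,.184)))
a,b=(onz(t,c(*q,T),.19) for q in((237,409),(295,467)))
a2,b2=(onz(s,c(*q,S),.19) for q in((205,200),(238,166)))
for a,b in((a,b),(b2,a2)):
    d=a-b;print("bar",a,b,np.linalg.norm(d),"world yaw",np.arctan2(d[1],d[0]),"valve",np.arctan2(d[1],d[0])-v[2])
q=monitor.sense()["orientation"];print(R.from_quat([*q[1:],q[0]]).as_matrix().round(3))
for n in("grease_tin","wheel_cap","polish","spray_can"):
    print(n,[onz(p,x["centre"],0).round(3)[:2] for p in(t,s) for x in tip_of(p,n)[:1]])
E
```

```text
[ 0.52655359 -0.11061844  0.68241046] [[0.9, -0.6], [0.5, 0.4], [0.2, 0.5], [0.2, -0.3], [0.3, -0.3], [0.1, -0.3], [-0.3, -1.8], [2.0, 0.2], [-1.2, 2.5], [-2.8, 0.0]]
cap (np.float64(0.5738535057791786), np.float64(-0.1688225492913223), 0.177) valve (np.float64(0.47294702536140765), np.float64(-0.044653784258814944), 0.184)
bar [ 0.49318973 -0.02598129  0.19      ] [ 0.4547728  -0.06349437  0.19      ] 0.05369442459165715 world yaw 0.7734950702211455 valve 0.09108461123311506
bar [ 0.49187531 -0.02808418  0.19      ] [ 0.45344947 -0.07616718  0.19      ] 0.06155095549678923 world yaw 0.8965700053820891 valve 0.21415954639405865
[[ 0.976  0.22   0.   ]
 [ 0.22  -0.976 -0.   ]
 [ 0.     0.    -1.   ]]
grease_tin [array([ 0.4 , -0.14]), array([ 0.389, -0.156])]
wheel_cap [array([ 0.538, -0.116])]
polish [array([0.537, 0.45 ]), array([0.546, 0.44 ])]
spray_can [array([ 0.615, -0.438]), array([ 0.623, -0.442])]
```

Request:
step_arm([
  [[0,0,0],[0.75,-0.84,0],1],
  [[0,0,0],[0.75,-0.84,0],1],
  [[0,0,0],[0.75,-0.84,0],1],
  [[0,0,0],[0.75,-0.84,0],1],
  [[0,0,0],[0.75,-0.84,0],1],
  [[0,0,0],[0.75,-0.84,0],1],
  [[0,0,0],[0.75,-0.84,0],1],
  [[0,0,0],[0.75,-0.84,0],1],
  [[0,0,0],[0.75,-0.84,0],1],
  [[0,0,0],[0.75,-0.84,0],1],
], grip_force=40)

```text
t: 2.13
tcp_pos: [0.3077, -0.3374, 0.2566]
orientation: [0.0, 0.994, 0.111, 0.0]
contact_force: [1.6, -0.5, -0.4]
gripper_width: 0.0857
```

Request:
step_arm([
  [[0,0,0],[0.75,-0.84,0],1],
  [[0,0,0],[0.75,-0.84,0],1],
  [[0,0,0],[0.75,-0.84,0],1],
  [[0,0,0],[0.75,-0.84,0],1],
  [[0,0,0],[0.75,-0.84,0],1],
  [[0,0,0],[0.75,-0.84,0],1],
  [[0,0,0],[0.75,-0.84,0],1],
  [[0,0,0],[0.75,-0.84,0],1],
  [[0,0,0],[0.75,-0.84,0],1],
  [[0,0,0],[0.75,-0.84,0],1],
])

```text
t: 2.97
tcp_pos: [0.4718, -0.0419, 0.2566]
orientation: [0.0, 0.994, 0.111, 0.0]
contact_force: [0.7, 0.1, -0.7]
gripper_width: 0.0853
```

Request:
step_arm([
  [[0,0,-0.116],[0,0,0],1],
  [[0,0,-0.116],[0,0,0],1],
  [[0,0,-0.116],[0,0,0],1],
  [[0,0,-0.116],[0,0,0],1],
  [[0,0,-0.116],[0,0,0],1],
  [[0,0,0],[0,0,0],1],
  [[0,0,0],[0,0,0],1],
])

```text
t: 3.55
tcp_pos: [0.4712, -0.0436, 0.2564]
orientation: [-0.0, 0.921, 0.389, 0.0]
contact_force: [0.5, 0.2, -0.6]
gripper_width: 0.0852
```

```bash
python3 - <<'E'
from h import *
s=read_camera("side")
i=cv2.resize(s["pixels"][130:280,180:375],None,fx=4,fy=4,interpolation=cv2.INTER_CUBIC)
p=monitor.sense()["tcp_pos"]
for z,col in((.231,(255,0,0)),(.196,(0,255,0)),(.172,(0,0,255))):
    q=(proj(s,(p[0],p[1],z))[0]-(180,130)+.4)*4; cv2.circle(i,tuple(int(k) for k in q),4,col,-1)
cv2.imwrite("pics/s2.png",i[:,:,::-1])
for x in tip_of(s,"valve_grip"):print(x,onz(s,x["centre"],.184))
E
```

```text
{'centre': [256.7, 211.2], 'p': 0.57} [ 0.47880567 -0.04894033  0.184     ]
{'centre': [272.9, 261.1], 'p': 0.41} [ 0.45774985 -0.3247993   0.184     ]
```

View pics/s2.png

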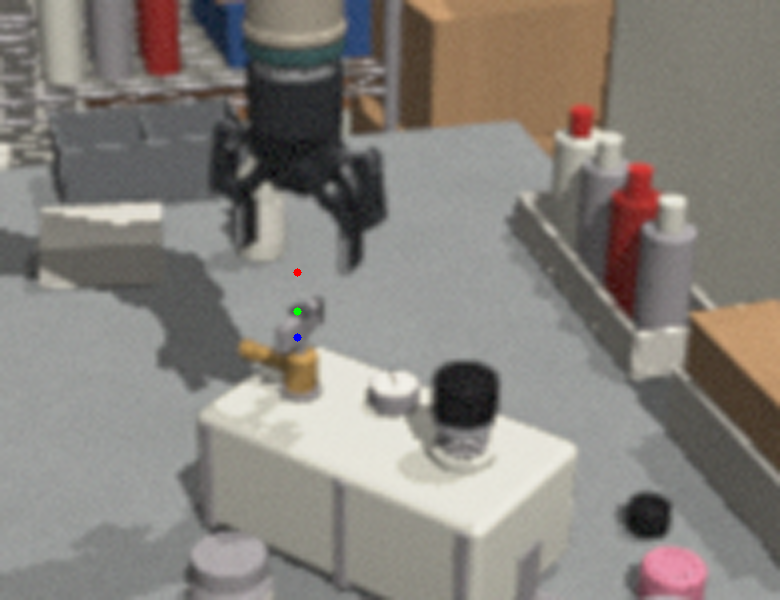

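The dots (297,311 and 297,337 in the crop) straddle the bar, centred near (299,324), so the gripper is within about 1 mm. I go down and grip.

Request:
step_arm([
  [[0,0,0],[0,0,0.55],1],
  [[0,0,0],[0,0,0.55],1],
  [[0,0,0],[0,0,0.55],1],
  [[0,0,0],[0,0,0.55],1],
  [[0,0,0],[0,0,0],0.4],
  [[0,0,0],[0,0,0],0.3],
  [[0,0,0],[0,0,0],0.3],
], grip_force=30)

```text
t: 4.23
tcp_pos: [0.4717, -0.0434, 0.191]
orientation: [0.0, 0.921, 0.39, 0.0]
contact_force: [0.2, 0.2, 0.3]
gripper_width: 0.0518
```

Request:
step_arm([
  [[0,0,0],[0,0,0],0.2],
  [[0,0,0],[0,0,0],0.1],
  [[0,0,0],[0,0,0],0.0],
  [[0,0,0],[0,0,0],0],
  [[0,0,0],[0,0,0],0],
  [[0,0,0],[0,0,0],0],
])

```text
t: 4.73
tcp_pos: [0.4721, -0.044, 0.1912]
orientation: [0.001, 0.921, 0.39, 0.001]
contact_force: [0.3, -3.2, 6.3]
gripper_width: 0.0113
```

Request:
step_arm([
  [[0,0,-0.083],[0,0,0],0],
  [[0,0,-0.083],[0,0,0],0],
  [[0,0,-0.083],[0,0,0],0],
  [[0,0,-0.083],[0,0,0],0],
  [[0,0,-0.083],[0,0,0],0],
  [[0,0,-0.083],[0,0,0],0],
  [[0,0,-0.083],[0,0,0],0],
  [[0,0,-0.083],[0,0,0],0],
  [[0,0,0],[0,0,0],0],
  [[0,0,0],[0,0,0],0],
])

```text
t: 5.57
tcp_pos: [0.4728, -0.0443, 0.1912]
orientation: [0.002, 0.744, 0.669, 0.001]
contact_force: [2.0, -3.0, 5.1]
gripper_width: 0.0118
```

```bash
python3 - <<'E'
from h import *
s=monitor.sense();q=s["orientation"];m=R.from_quat([*q[1:],q[0]]).as_matrix();print(s["t"],s["tcp_pos"],np.arctan2(m[1,0],m[0,0]),s["contact_force"],s["wrist_torque"],s["gripper_width"])
E
```

```text
5.5667 [ 0.47278774 -0.04432096  0.19119597] 1.4646379943941512 [ 2.00609638 -3.04659337  5.10984314] [-0.58842292 -0.42544494  0.1404004 ] 0.011790671818369151
```

Request:
step_arm([
  [[0,0,0],[0,0,0],1],
  [[0,0,0],[0,0,0],1],
  [[0,0,0],[0,0,0],1],
  [[0,0,0],[0,0,0],1],
  [[0,0,0],[0,0,0],1],
  [[0,0,0],[0,0,-0.6],1],
  [[0,0,0],[0,0,-0.6],1],
  [[0,0,0],[0,0,-0.6],1],
  [[0,0,0],[0,0,-0.6],1],
])

```text
t: 6.32
tcp_pos: [0.4707, -0.0432, 0.2629]
orientation: [-0.0, 0.743, 0.669, -0.0]
contact_force: [-0.1, -0.0, -0.4]
gripper_width: 0.0854
```

Request:
step_arm([
  [[0,0,0],[-0.84,0.18,0],1],
  [[0,0,0],[-0.84,0.18,0],1],
  [[0,0,0],[-0.84,0.18,0],1],
  [[0,0,0],[-0.84,0.18,0],1],
  [[0,0,0],[-0.84,0.18,0],1],
  [[0,0,0],[-0.84,0.18,0],1],
  [[0,0,0],[-0.84,0.18,0],1],
  [[0,0,0],[-0.84,0.18,0],1],
  [[0,0,0],[-0.84,0.18,0],1],
  [[0,0,0],[-0.84,0.18,0],1],
])

```text
t: 7.15
tcp_pos: [0.4982, -0.3007, 0.2621]
orientation: [-0.0, 0.743, 0.669, -0.0]
contact_force: [0.0, -0.4, 0.4]
gripper_width: 0.0858
```

```bash
python3 - <<'E'
from h import *
t=read_camera("top");s=read_camera("side")
i=np.hstack([cv2.resize(p["pixels"][y:y+120,x:x+80],None,fx=5,fy=5,interpolation=cv2.INTER_CUBIC) for p,x,y in((t,255,190),(s,230,180))])
cv2.imwrite("pics/v3.png",i[:,:,::-1])
j=cv2.resize(t["pixels"][150:290,250:390],None,fx=4,fy=4,interpolation=cv2.INTER_CUBIC);cv2.imwrite("pics/v3top.png",j[:,:,::-1])
x=monitor.sense();print(x["t"],x["tcp_pos"])
E
```

```text
7.25 [ 0.49745105 -0.30500793  0.26157865]
```

View pics/v3.png

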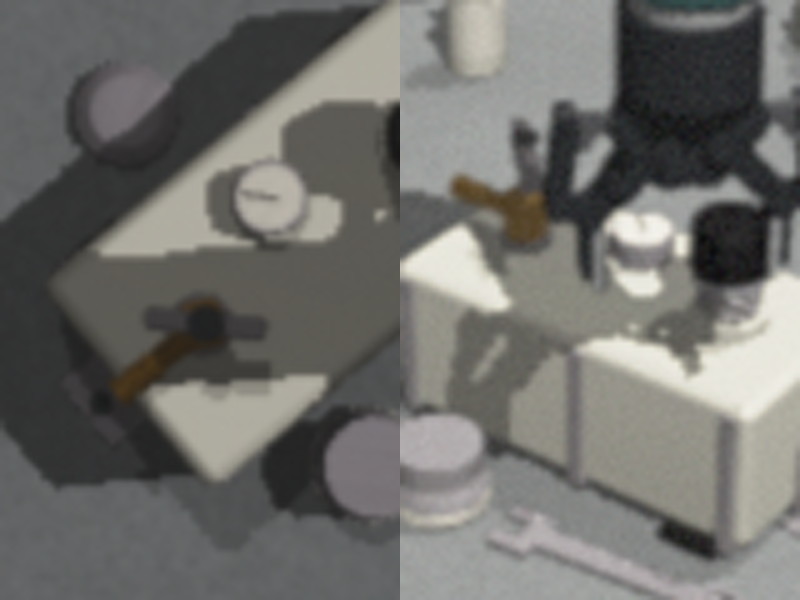

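View pics/v3top.png

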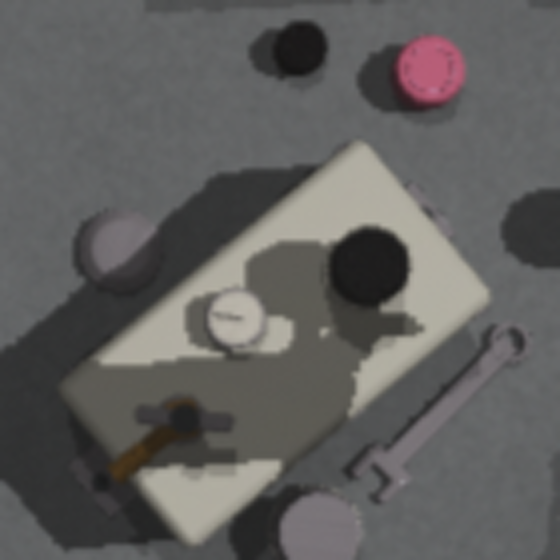

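The valve bar in the top view now lies almost level, from (150,320) to (265,326). That puts it about 0.78 to 0.83 rad from closed, so it is half open. The cap is at v3top (369,266), unmoved. Next I go over the cap.

Request:
step_arm([
  [[0,0,0],[0.6,0.252,0],1],
  [[0,0,0],[0.6,0.252,0],1],
  [[0,0,0],[0.6,0.252,0],1],
  [[0,0,0],[0.6,0.252,0],1],
  [[0,0,0],[0.6,0.252,0],1],
  [[0,0,0],[0.6,0.252,0],1],
  [[0,0,0],[0.6,0.252,0],1],
  [[0,0,0],[0.6,0.252,0],1],
  [[0,0,0],[0,0,0],1],
  [[0,0,0],[0,0,0],1],
])

```text
t: 8.08
tcp_pos: [0.5737, -0.1608, 0.2622]
orientation: [-0.0, 0.742, 0.67, 0.0]
contact_force: [0.8, -0.9, 0.0]
gripper_width: 0.0854
```

```bash
python3 - <<'E'
from h import *
s=read_camera("side");x=monitor.sense();p=x["tcp_pos"];print(x["t"],p)
i=cv2.resize(s["pixels"][150:260,240:370],None,fx=5,fy=5,interpolation=cv2.INTER_CUBIC)
for z,col in((.231,(255,0,0)),(.194,(0,255,0)),(.160,(0,0,255))):
    q=(proj(s,(p[0],p[1],z))[0]-(240,150)+.4)*5; cv2.circle(i,tuple(int(k) for k in q),3,col,-1)
cv2.imwrite("pics/s4.png",i[:,:,::-1])
E
```

```text
8.1333 [ 0.57317193 -0.16248421  0.26206246]
```

View pics/s4.png

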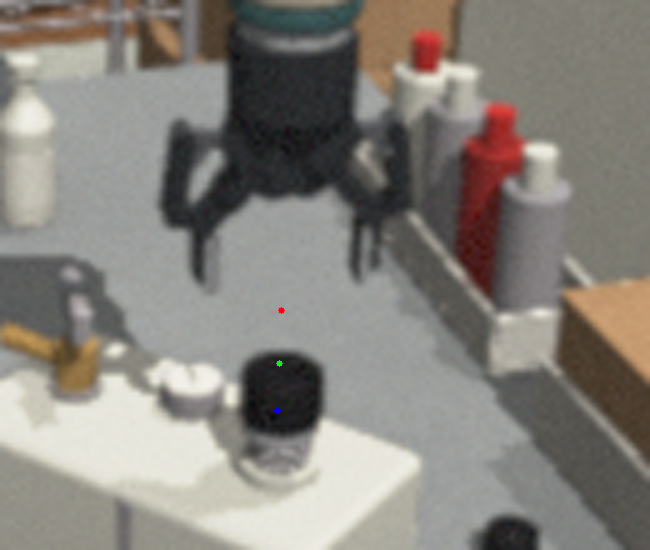

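The cap top is centred near (283,370) in the crop, about 5 mm nearer the camera than the tool axis dot (279,363). I correct for this, go down and grip.

Request:
step_arm([
  [[0,0,0],[-0.18,0.03,0],1],
  [[0,0,0],[0,0,0.43],1],
  [[0,0,0],[0,0,0.43],1],
  [[0,0,0],[0,0,0.43],1],
  [[0,0,0],[0,0,0.43],1],
  [[0,0,0],[0,0,0.43],1],
  [[0,0,0],[0,0,0.43],1],
  [[0,0,0],[0,0,0],1],
  [[0,0,0],[0,0,0],0.8],
  [[0,0,0],[0,0,0],0.7],
], grip_force=90)

```text
t: 8.97
tcp_pos: [0.5741, -0.1694, 0.1856]
orientation: [0.0, 0.744, 0.669, 0.0]
contact_force: [0.2, -0.1, 0.1]
gripper_width: 0.064
```

Request:
step_arm([
  [[0,0,0],[0,0,0],0.65],
  [[0,0,0],[0,0,0],0.6],
  [[0,0,0],[0,0,0],0.5],
  [[0,0,0],[0,0,0],0.3],
  [[0,0,0],[0,0,0],0.3],
  [[0,0,0],[0,0,0],0.3],
])

```text
t: 9.47
tcp_pos: [0.5744, -0.1688, 0.1855]
orientation: [0.001, 0.743, 0.669, 0.0]
contact_force: [-0.7, -2.0, 4.3]
gripper_width: 0.0509
```

Request:
step_arm([
  [[0,0,0],[0,0,0.08],0.3],
  [[0,0,0],[0,0,0.08],0.3],
  [[0,0,0],[0,0,0.08],0.3],
  [[0,0,0],[0,0,0],0.3],
  [[0,0,0],[0,0,0],0.3],
  [[0,0,0],[0,0,0],0.3],
])

```text
t: 9.97
tcp_pos: [0.5744, -0.1688, 0.1789]
orientation: [0.001, 0.743, 0.669, 0.0]
contact_force: [-1.7, -1.4, 10.0]
gripper_width: 0.0501
```

Request:
step_arm([
  [[0,0,0],[0,0,0.05],0.3],
  [[0,0,0],[0,0,0],0.3],
  [[0,0,0],[0,0,0],0.3],
])

```text
t: 10.22
tcp_pos: [0.5744, -0.1688, 0.1778]
orientation: [0.001, 0.743, 0.669, 0.0]
contact_force: [-3.6, -1.3, 13.8]
gripper_width: 0.0508
```

Request:
step_arm([
  [[0,0,-0.08],[0,0,0],0.3],
  [[0,0,-0.08],[0,0,0],0.3],
  [[0,0,-0.08],[0,0,0],0.3],
  [[0,0,-0.08],[0,0,0],0.3],
  [[0,0,0],[0,0,0],0.3],
])

```text
t: 10.63
tcp_pos: [0.5751, -0.168, 0.1779]
orientation: [0.001, 0.626, 0.78, 0.001]
contact_force: [-0.7, 0.4, 12.2]
gripper_width: 0.0502
```

```bash
cat > st.py <<'E'
from h import *
s=monitor.sense();q=s["orientation"];m=R.from_quat([*q[1:],q[0]]).as_matrix();print(s["t"],s["tcp_pos"],np.arctan2(m[1,0],m[0,0]),s["contact_force"],s["wrist_torque"],s["gripper_width"],s["joints"].round(2),m[2].round(3))
E
python3 st.py
```

```text
10.6333 [ 0.57508009 -0.16799103  0.17785558] 1.7891725613902831 [-0.65580816  0.42747852 12.17783455] [0.04006076 0.45891607 0.13469692] 0.050205080926050576 [ 0.51  0.68 -0.45  1.74  0.38  0.81  0.11] [-0.001  0.003 -1.   ]
```

Request:
step_arm([
  [[0,0,-0.08],[0,0,0],0.3],
  [[0,0,-0.08],[0,0,0],0.3],
  [[0,0,-0.08],[0,0,0],0.3],
  [[0,0,-0.08],[0,0,0],0.3],
  [[0,0,-0.08],[0,0,0],0.3],
  [[0,0,-0.08],[0,0,0],0.3],
  [[0,0,-0.08],[0,0,0],0.3],
  [[0,0,-0.08],[0,0,0],0.3],
  [[0,0,0],[0,0,0],0.3],
])

```text
t: 11.38
tcp_pos: [0.5754, -0.1675, 0.1778]
orientation: [0.001, 0.349, 0.937, 0.001]
contact_force: [-0.3, -0.3, 12.6]
gripper_width: 0.0504
```

```bash
python3 st.py
```

```text
11.3833 [ 0.57536375 -0.16754965  0.17784267] 2.429371214146044 [-0.31756207 -0.30342128 12.64379089] [0.05940654 0.33993657 0.07088158] 0.050366048098839315 [ 0.62  0.72 -0.62  1.73  0.53  0.86  0.62] [-0.002  0.003 -1.   ]
```

Request:
step_arm([
  [[0,0,-0.08],[0,0,0],0.3],
  [[0,0,-0.08],[0,0,0],0.3],
  [[0,0,-0.08],[0,0,0],0.3],
  [[0,0,-0.08],[0,0,0],0.3],
  [[0,0,-0.08],[0,0,0],0.3],
  [[0,0,-0.08],[0,0,0],0.3],
  [[0,0,-0.08],[0,0,0],0.3],
  [[0,0,-0.05],[0,0,0],0.3],
  [[0,0,0],[0,0,0],0.3],
  [[0,0,0],[0,0,0],0.3],
])

```text
t: 12.22
tcp_pos: [0.5757, -0.1673, 0.1779]
orientation: [0.002, 0.052, 0.999, 0.001]
contact_force: [-0.6, 0.5, 12.1]
gripper_width: 0.0505
```

```bash
python3 st.py
```

```text
12.2167 [ 0.57565419 -0.16729037  0.17791469] 3.036627800998021 [-0.61851873  0.50800313 12.13612226] [0.09419224 0.20598489 0.11288617] 0.050503991229702457 [ 0.7   0.76 -0.78  1.73  0.66  0.92  1.11] [-0.004  0.001 -1.   ]
```

Request:
step_arm([
  [[0,0,0],[0,0,-0.15],0.3],
  [[0,0,0],[0,0,-0.15],0.3],
  [[0,0,0],[0,0,-0.15],0.3],
  [[0,0,0],[0,0,-0.15],0.3],
  [[0,0,0],[0,0,0],0.3],
  [[0,0,0],[0,0,0],0.3],
])

```text
t: 12.72
tcp_pos: [0.5736, -0.1683, 0.1938]
orientation: [-0.0, 0.053, 0.999, 0.0]
contact_force: [-0.8, -0.3, 0.1]
gripper_width: 0.0504
```

Request:
step_arm([
  [[0,0,0],[0,0,-0.38],0.3],
  [[0,0,0],[0,0,-0.38],0.3],
  [[0,0,0],[0,0,-0.38],0.3],
  [[0,0,0],[0,0,-0.38],0.3],
  [[0,0,0],[0,0,-0.38],0.3],
  [[0,0,0],[0,0,-0.38],0.3],
  [[0,0,0],[0,0,-0.38],0.3],
  [[0,0,0],[0,0,-0.38],0.3],
  [[0,0,0],[0,0,-0.38],0.3],
  [[0,0,0],[0,0,0],0.3],
])

```text
t: 13.55
tcp_pos: [0.5753, -0.1681, 0.2996]
orientation: [0.002, 0.053, 0.999, -0.0]
contact_force: [1.0, -0.0, -0.7]
gripper_width: 0.0503
```

Request:
step_arm([
  [[0,0,0],[0,0,0],0.3],
  [[0,0,0],[0,0,0],0.3],
  [[0,0,0],[0,0,0],0.3],
  [[0,0,0],[0,0,0],0.3],
])

```text
t: 13.88
tcp_pos: [0.5736, -0.1684, 0.296]
orientation: [-0.001, 0.053, 0.999, 0.0]
contact_force: [-0.5, -0.9, -0.6]
gripper_width: 0.0505
```

```bash
python3 st.py; python3 - <<'E'
from h import *
s=read_camera("side");t=read_camera("top")
i=cv2.resize(s["pixels"][140:280,210:350],None,fx=4,fy=4,interpolation=cv2.INTER_CUBIC)
j=cv2.resize(t["pixels"][165:305,250:300],None,fx=4,fy=4,interpolation=cv2.INTER_CUBIC)
cv2.imwrite("pics/end.png",np.hstack([i,j])[:,:,::-1])
E
```

```text
13.8833 [ 0.57358031 -0.16836132  0.29603353] 3.0358351876863963 [-0.4727886  -0.92284975 -0.60845439] [ 0.04194537 -0.03441318 -0.0631338 ] 0.05054908211939779 [ 0.75  0.64 -0.87  1.6   0.52  1.15  1.23] [ 0.001  0.    -1.   ]
```

View pics/end.png

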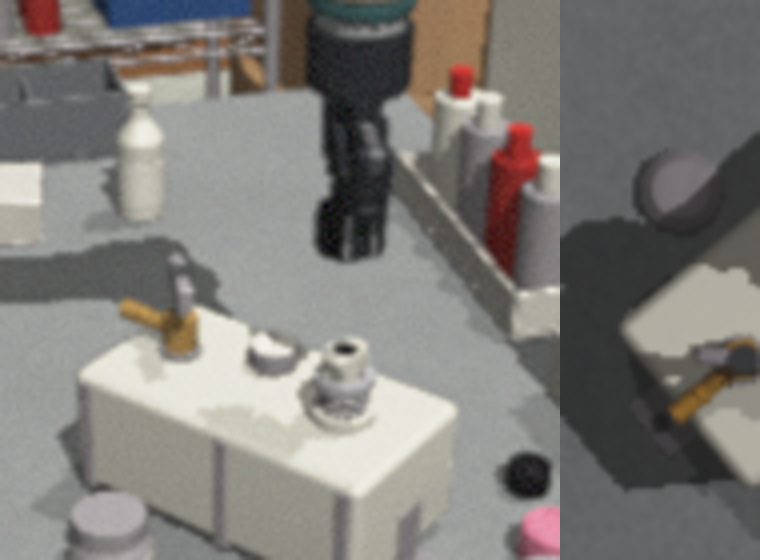

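The side view shows the neck open at (345,350), the cap level in the gripper at (350,230) straight above it, and the valve bar still half open at (180,280). I hand the job in.

```bash
python3 -c "
from plant import ticket; print(ticket.finish_job())"
```

```text
the job is handed in; nothing more can be done
None
```

The job is done and handed in at about 14 s: the valve is half open and the cap is off, held level in the gripper above the open neck.

- **Valve:** I gripped the bar and turned it anticlockwise. From the gripper's heading it stands at about 0.78 rad. A top view put it nearer 0.83 rad; both are close to half open (0.785 rad). In the last picture it was still there.
- **Cap:** I pressed it down with about 12 N (peak about 14 N, slightly over the 13 N at which the collar bottoms), turned it 1.57 rad anticlockwise and lifted it straight off, with no pull left on the wrist. Its centre is about 10.5 cm above the neck rim, and the tool is vertical.
- **Last checks:** The final side picture shows the open neck and the cap held above it. I touched none of the other goods, and those visible in that picture look unmoved; I did not re-measure their positions.

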